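# Put the packed tote away in the roller bay

## Task

Put the blue packed tote away in its bay: pull the red slide stop out until it is fully clear of the roller track, gently push the tote along the rollers, in under the plywood shelf, until it is fully home against the end stop, then push the red stop fully back in behind it. Keep the tote on the rollers, do not slam it into the end stop, and leave the other things on the bench where they are.

Things in the scene. Friction and masses are not known exactly. Their poses are not given: they have to be found in the camera images.
- rack: fixed roller track, 460 mm long: 11 free-turning steel rollers (24 mm thick, tops 45 mm above the bench) between aluminium rails (148 mm wide outside, 128 mm inside, tops 60 mm above the bench). Origin on the bench under the track's middle; x along the track, the push direction, towards the bay (track from x -230 to 230 mm); y to the slide stop's handle side, away from the robot; z up
- shelf_edge (a point): middle of the front lower edge (yellow edge) of the plywood shelf over the bay, at rack x 45, y -17, z 199 mm; axes as rack. The shelf is 14 mm thick, spans rack x 45 to 230, y -89 to 55, carries fixed stock up to 290 mm above the bench, and stands on an upright panel at y -89 to -77. It stops an upright gripper from pushing the tote home: lean the gripper back out of the bay
- bay_home (a point): point in the bay at roller-top height (rack x 135, y 0, z 45 mm) where the tote's origin lies when the tote is fully home against the end stop; axes as rack
- end_stop: yellow-faced rubber block that closes the far end of the track, 128 mm wide, 50 to 110 mm above the bench; its face is at rack x 210 mm; its origin is at rack x 216, y 0, z 50 mm; axes as rack
- tote: blue open-topped plastic tote packed with tins and a carton (fixed in it): 150 mm long along its x axis (the track), 120 mm wide along y, 100 mm tall; about 0.6 kg. Origin at the centre of its underside. Its x axis points along the push direction. It stands on the rollers at the open end of the track, its rear face (-x, 75 mm behind the origin) to be pushed
- slide_stop (a joint): red slide stop, a bar 12 mm thick and 16 mm tall, 62 to 78 mm above the bench, across the track at rack x 41 to 53 mm. Value in m: 0 = pushed fully in (tip at rack y 20 mm, blocking the tote), 0.065 = pulled fully out along rack +y (tip at y 85 mm, clear). Stays where it is left; moves with about 2 N. In behind a tote that is fully home it leaves a 7 mm gap
- stop_handle (a point): grip point of the slide stop's handle, an upright red round post with a black cap, 22 mm in diameter, from 78 to 123 mm above the bench; the point is on its axis 104 mm above the bench, at rack x 47 mm, y 115 mm + the joint value. Fingers closing along the rack's x axis, from above, keep the gripper's body clear of the shelf; axes as rack
- spray_can: bystander: spray can with a red label, 60 mm in diameter, 170 mm tall, origin under its centre
- jar: bystander: amber jar with black cap, 68 mm in diameter, 100 mm tall, origin under its centre
- mug: bystander: blue mug, 76 mm in diameter, 85 mm tall, handle at its +y, origin under its centre
- wrench: bystander: wrench, 190 mm long, lying along its x axis, origin under its middle
- screwdriver: bystander: screwdriver with orange handle, 200 mm long, lying along its x axis, origin under its middle
- tape_tin: bystander: green round tin, 90 mm in diameter, 50 mm tall, origin under its centre

How it is judged:
On the way, in this order (a step that is already met when the one before it is completed fails the run):
1. the slide stop is pulled clear of the track, the tote still outside the bay (value of joint slide_stop above 0.052 m and x of tote in the frame of bay_home below -0.12 m), for 0.2 s.
2. the tote is home against the end stop (x of tote in the frame of bay_home above -0.009 m and y of tote in the frame of bay_home between -0.012 and 0.012 m and z of tote in the frame of bay_home between -0.008 and 0.008 m), for 0.2 s.
At the end, for the whole second after the job is handed in: the tote stands on the rollers in the bay, at rest, within 9 mm of fully home against the end stop, 12 mm sideways and 0.08 rad of square, and the slide stop is back in to within 8 mm (all of step 2 and value of joint slide_stop below 0.008 m and linear speed of tote below 0.02 m/s and angle between the x axis of tote and the x axis of rack, either way round below 0.08 rad); the robot touches nothing.
It fails at once if the tote is slammed or pressed into the end stop with more than 60 N (contact force between tote and end_stop above 60 N).
It fails at once if the tote is lifted 25 mm off the rollers, or tipped by more than 0.25 rad (z of tote in the frame of bay_home above 0.025 m or angle between tote's own z axis and vertical above 0.25 rad).
It fails at once if a bystander is moved by more than 30 mm (distance of any of spray_can, jar, mug, wrench, screwdriver, tape_tin from where it was at the start of the episode above 0.03 m).
It also fails if it takes over 67 s, if anything falls off the work surface, if the arm or the gripper's body presses on something with over 40 N, if the wrist force passes 120 N, or if a joint passes its speed limit or range.

## Robot

A 6-joint arm with a two-finger parallel gripper is mounted at the origin on the work surface. World frame = base frame: x ahead of the robot, y to its left, z up, the work surface at z = 0. Lengths are in m, angles in rad, forces in N, time in s.
With the tool pointing down it reaches from about 0.35 to 0.925 m from the base axis. Payload 6.4 kg.
Tool frame: the origin (TCP) lies on the centre line of the jaws, within the pads' length; the fingertips stand 22 mm ahead of it and the grasp point (between the pads) lies 3 mm ahead of it; z points along the fingers, y is the direction in which the jaws open and shut (so a half turn about z gives the same grasp; the last joint's range is limited). The gripper opens to 94 mm and grips with 3 to 60 N. Pads are 16 mm wide; open, the fingers measure 119 mm over their backs; the gripper's body (75 mm by 177 mm) begins 78 mm behind the grasp point.
Start: joints at [-1.511, 0.245, 1.558, -0, 1.339, -0.174], TCP at [0.151, -0.632, 0.227] pointing down, gripper open.
Joint ranges: [-3.13, 3.13], [-1.02, 2.26], [0.13, 2.54], [-0.95, 4.09], [0.21, 2.88], [-2.74, 2.74]. Speed limits (rad/s): [2.57, 2.57, 3.14, 3.14, 3.14, 3.14].

## Interface

Orientations are given as [roll, pitch, yaw] about the fixed x, y, z axes, in that order (R = Rz(yaw) Ry(pitch) Rx(roll)).
In Python, from workcell import telemetry, imaging, arm gives the robot as it stands.
- The arm moves only by the shell command python3 -m crank 'ROWS' [OPENING]. ROWS is JSON, one flat list of numbers, 4 for each row, row after row: the shift along the world's x, y, z in mm, then the turn about the world's z in rad. A call has 1 to 12 rows; each row is the pose to reach, as a shift and turn from the pose commanded when the call began; what a row does not reach only later rows make up. A row lasts 1/10 s, in which the tool goes at most 50 mm and 8.59 degrees, less where a joint would pass 70% of its speed; a pose out of reach is approached as far as the arm can. A call with a gripper value outside its range is refused whole. OPENING is the finger opening in mm, from 0 to 94, set as the call begins (- or left out, the last holds). The fingers move at their own pace and stop on an object; the grip force is fixed at half the most. Time passes only in rows, so rows that repeat a pose let the fingers close. It gives the time, the measured TCP pose, the force and the opening at its end, in the units of the state.
- telemetry.get_obs(): the state, without advancing time (a new reading comes with each control period).
- imaging.get_image(name): name is "scene" or "top"; returns the picture (480x640x3 uint8, blue, green, red); there is no depth.
- imaging.camera_info(name): a dict with "fx", "fy", "cx", "cy" (pixels), "xyz" and "attitude" of the camera in the world. Camera axes: x right, y up, looking along -z (the intrinsics and any distortion apply to the point x, -y, -z); pixel columns grow to the right and rows downward; lengths in m; the calibration is good to about 2 mm. A picture is of the moment at which its call begins. camera_info takes no time and is no camera call.
- arm.finish_job(): hands the job in, once; it reports no verdict.
The state is a dict: "time": time; "joints": joint angles; "joint_vel": joint speeds; "tau": joint torques, N m; "tool_pos": TCP position; "tool_rot": TCP orientation; "contact_force": force on the tool from outside, world axes, zero at the start; "torque": the same for the moment, N m; "opening": opening from 0.0 (shut) to 1.0 (fully open).
Only numpy, scipy, OpenCV 4.12 (cv2) and the standard library are available. Lean on these libraries where they do the work, as an engineer would, in place of code of your own. Each camera call takes 0.05 s, during which the arm holds its last target. There are 200 camera calls.

## Working session

There is one attempt and no reset: what is moved stays moved. The work goes in short steps, Python scripts to look and compute and a shell command to move; the robot and the scene stay as the last step left them, time stands still between calls to the robot, and variables do not carry over. Pictures are saved under pics/ and viewed, about 8 in all and at most 12, crops included, and the job is handed in when it is done.

```bash
ls; mkdir -p pics
python3 - <<'E'
from workcell import telemetry, imaging, arm
import cv2
o=telemetry.get_obs(); print(o)
for n in("scene","top"):
    print(n,imaging.camera_info(n)); cv2.imwrite(f"pics/{n}0.png",imaging.get_image(n))
E
```

```text
pics
{'time': 0.0, 'joints': array([-1.51110385e+00,  2.45817325e-01,  1.55898734e+00, -3.98379098e-05,
        1.33873160e+00, -1.74090682e-01]), 'joint_vel': array([-0.00068186,  0.00057899,  0.00019125, -0.00104721,  0.0015027 ,
       -0.00098778]), 'tau': array([-1.54485065e-04, -4.15835810e+01, -3.14602160e+01,  6.86062337e-02,
        3.32108815e-02, -1.28285587e-04]), 'tool_pos': array([ 0.15054631, -0.63174736,  0.2263576 ]), 'tool_rot': array([-3.13967171e+00, -2.98491733e-04,  2.33792076e-01]), 'contact_force': array([ 0.40871551, -0.06186272, -0.49199338]), 'torque': array([ 0.01708825,  0.0461927 , -0.04373621]), 'opening': 1.0004740428568435}
scene {'fx': 443.7761415042136, 'fy': 443.7761415042136, 'cx': 324.51676540552035, 'cy': 246.64328048786368, 'xyz': array([ 0.93434403, -0.5525996 ,  0.85756342]), 'attitude': array([0.76663554, 0.0173684 , 0.58792835])}
top {'fx': 517.5952071178536, 'fy': 517.5952071178536, 'cx': 322.2626767182674, 'cy': 230.11177499532104, 'xyz': array([0.46159345, 0.01579913, 1.30140865]), 'attitude': array([ 0.06720964, -0.01771917, -1.55743435])}
```

View pics/scene0.png

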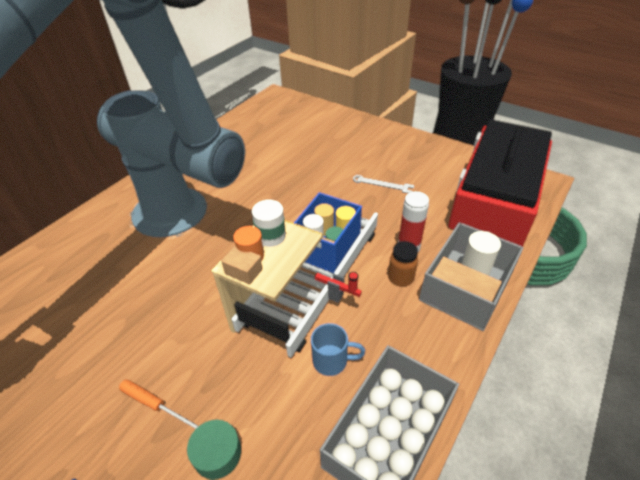

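View pics/top0.png

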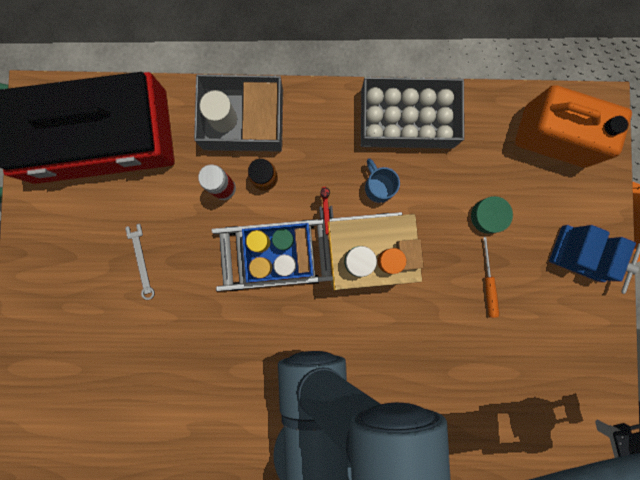

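The top view shows the track (columns 215–420, rows 215–290). The tote is at about (278,253), the red handle at (325,190), and the shelf at (330–420, 215–290). The push direction is image-right. I'll measure next.

```bash
cat > h.py <<'E'
import numpy as np, cv2
from scipy.spatial.transform import Rotation as R
from workcell import telemetry, imaging
def cast(n,uv,z):
    c=imaging.camera_info(n); uv=np.atleast_2d(np.float64(uv))
    d=np.c_[(uv[:,0]-c['cx'])/c['fx'],-(uv[:,1]-c['cy'])/c['fy'],-np.ones(len(uv))]
    d=d@R.from_euler('xyz',c['attitude']).as_matrix().T
    return c['xyz']+d*((z-c['xyz'][2])/d[:,2])[:,None]
def proj(n,p):
    c=imaging.camera_info(n); q=(np.atleast_2d(p)-c['xyz'])@R.from_euler('xyz',c['attitude']).as_matrix()
    return np.c_[c['cx']+c['fx']*q[:,0]/-q[:,2], c['cy']-c['fy']*q[:,1]/-q[:,2]]
def mask(im,lo,hi): return cv2.inRange(cv2.cvtColor(im,cv2.COLOR_BGR2HSV),lo,hi)
E
python3 - <<'E'
from h import *
im=cv2.imread('pics/top0.png')
cv2.imwrite('pics/crop.png',cv2.resize(im[155:305,205:430],None,fx=3.5,fy=3.5,interpolation=cv2.INTER_CUBIC))
t=mask(im,(105,140,40),(125,255,255)); t[:,:205]=0;t[:,340:]=0; t[:210]=0
c=max(cv2.findContours(t,0,2)[0],key=cv2.contourArea); r=cv2.minAreaRect(c); print('tote',r, cast('top',cv2.boxPoints(r),.145).round(4))
for n in('top','scene'):
    i=cv2.imread(f'pics/{n}0.png'); m=mask(i,(0,150,60),(6,255,255))|mask(i,(174,150,60),(180,255,255))
    for c in cv2.findContours(m,0,2)[0]:
        if 15<cv2.contourArea(c)<600: print(n,cv2.boundingRect(c))
E
```

```text
tote ((276.84613037109375, 252.3582000732422), (53.32865905761719, 67.26753234863281), 84.64418029785156) [[0.5397 0.1782 0.145 ]
 [0.556  0.0289 0.145 ]
 [0.4376 0.016  0.145 ]
 [0.4218 0.1644 0.145 ]]
top (321, 196, 9, 39)
top (223, 175, 11, 20)
scene (315, 272, 46, 24)
scene (399, 218, 26, 27)
scene (466, 142, 14, 31)
scene (481, 125, 6, 11)
```

View pics/crop.png

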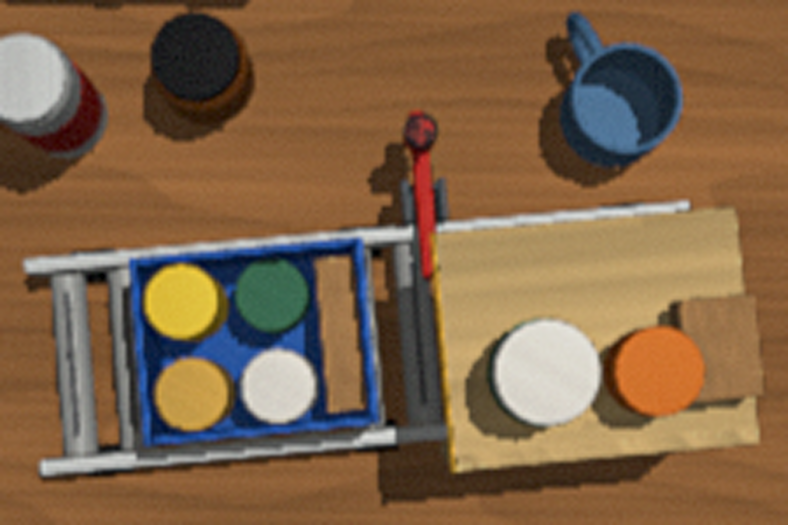

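The crop shows the rail ends, handle cap (421,131), shelf corners and tote rim clearly. I'll do a rigid fit of those points.

Run:
```python
from h import *
f=lambda u,v:(205+(u+.5)/3.5-.5,155+(v+.5)/3.5-.5)
P=[((25,259),.06,(-230,74)),((42,477),.06,(-230,-74)),((690,202),.06,(230,74)),((421,129),.123,(47,115)),((452,472),.213,(45,-89)),((737,208),.213,(230,55)),((760,441),.213,(230,-89))]
W=np.array([cast('top',f(*p[0]),p[1])[0][:2] for p in P])*1e3; M=np.array([p[2] for p in P],float)
H=cv2.estimateAffinePartial2D(M,W)
a=W-W.mean(0);b=M-M.mean(0); S=b.T@a; th=np.arctan2(S[0,1]-S[1,0],S[0,0]+S[1,1])
Rm=np.array([[np.cos(th),-np.sin(th)],[np.sin(th),np.cos(th)]]); t=W.mean(0)-Rm@M.mean(0)
print('th',th,'origin',t); print((W-(M@Rm.T+t)).round(1))
print('handle direct',W[3],'pred',Rm@[47,115]+t)
T=lambda w:((np.array(w)-t)@Rm).round(1)
print('tote corners rack',T(np.array([[539.7,178.2],[556,28.9],[437.6,16],[421.8,164.4]])))
for n,(c,r),z in (('white can',((547,372),54),.29),('orange',((658,371),46),.27)):
    print(n,T(cast('top',f(*c),z)[0][:2]*1e3),'r',r/3.5/517*(1.3-z)*1e3)
for n,c,z in(('jar',(197,58),.1),('mug',(625,105),.085),('spray',(28,78),.17)): print(n,T(cast('top',f(*c),z)[0][:2]*1e3))
np.savez('rack.npz',th=th,t=t,Rm=Rm)
```

```text
th -1.4676604638939086 origin [497.0410655  24.4502312]
[[-1.8 -1.2]
 [-2.8 -1.6]
 [-3.1  0. ]
 [13.8  1.5]
 [-2.2  1.2]
 [-3.4 -0.4]
 [-0.4  0.4]]
handle direct [630.05226159  -8.95117817] pred [616.26877612 -10.46041217]
tote corners rack [[-148.5   58.3]
 [   1.6   59.1]
 [   2.3  -60. ]
 [-147.   -60.4]]
white can [ 98.8 -36.7] r 30.140922906880355
orange [163.8 -41.8] r 26.184028737220228
jar [-97.2 192.8]
mug [187.7 138.5]
spray [-197.8  175.9]
```

The handle reads about 14–16 mm further out than joint 0 would put it, so the stop probably starts partly out. I'll trust the direct sighting: world (630,-9) mm. The jaw axis needs a turn of about -0.13 rad.

```bash
python3 -m crank '[36,26,5,-0.02, 72,52,10,-0.04, 108,78,15,-0.06, 144,104,20,-0.08, 180,130,25,-0.1, 216,156,30,-0.12, 252,182,35,-0.13, 285,207,35,-0.13, 318,232,35,-0.13, 351,257,35,-0.13, 384,282,35,-0.13, 417,307,35,-0.13]' 60
python3 - <<'E'
from h import *
f=lambda u,v:(205+(u+.5)/3.5-.5,155+(v+.5)/3.5-.5)
P=[((25,259),.06,(-230,74)),((42,477),.06,(-230,-74)),((690,202),.06,(230,74)),((452,472),.213,(45,-89)),((737,208),.213,(230,55)),((760,441),.213,(230,-89))]
W=np.array([cast('top',f(*p[0]),p[1])[0][:2] for p in P])*1e3; M=np.array([p[2] for p in P],float)
a=W-W.mean(0);b=M-M.mean(0); S=b.T@a; th=np.arctan2(S[0,1]-S[1,0],S[0,0]+S[1,1])
Rm=np.array([[np.cos(th),-np.sin(th)],[np.sin(th),np.cos(th)]]); t=W.mean(0)-Rm@M.mean(0)
T=lambda w:((np.array(w)-t)@Rm).round(1)
print(th,t,(W-(M@Rm.T+t)).round(1)); print('bar tip',T(cast('top',f(428,279),.078)[0][:2]*1e3),'handle',T(W[3]*0+cast('top',f(421,129),.123)[0][:2]*1e3))
print('tote',T(np.array([[539.7,178.2],[556,28.9],[437.6,16],[421.8,164.4]])))
np.savez('rack.npz',th=th,t=t,Rm=Rm)
E
```

```text
time: 1.3
tool_pos: [0.5686, -0.3239, 0.2619]
tool_rot: [-3.141, 0.001, 0.104]
contact_force: [-0.5, -0.7, -0.4]
opening: 0.637
-1.4677518308812194 [494.74806013  24.19838094] [[ 0.4 -1. ]
 [-0.5 -1.3]
 [-0.8  0.3]
 [ 0.1  1.4]
 [-1.1 -0.1]
 [ 1.9  0.7]]
bar tip [44.  35.2] handle [ 46.9 131.2]
tote [[-148.6   60.6]
 [   1.6   61.4]
 [   2.3  -57.7]
 [-147.   -58.1]]
```

The stop sits at about 15 mm: bar tip at y 35, handle at y 131. I'll move above the handle and descend.

```bash
python3 -m crank '[16,45,0,0, 32,90,0,0, 48,135,0,0, 55,180,0,0, 60,225,0,0, 62,270,0,0, 62,300,0,0, 62,315,0,0, 62,315,-40,0, 62,315,-70,0, 62,315,-75,0]' 60
python3 - <<'E'
from h import *
im=imaging.get_image('scene'); cv2.imwrite('pics/s1.png',cv2.resize(im[120:380,200:460],None,fx=2.3,fy=2.3,interpolation=cv2.INTER_CUBIC))
print(telemetry.get_obs()['tool_pos'])
E
```

```text
time: 2.4
tool_pos: [0.6268, -0.0104, 0.1825]
tool_rot: [-3.139, 0.008, 0.103]
contact_force: [0.0, -0.3, -0.1]
opening: 0.637
[ 0.62779384 -0.01066923  0.18411623]
```

View pics/s1.png

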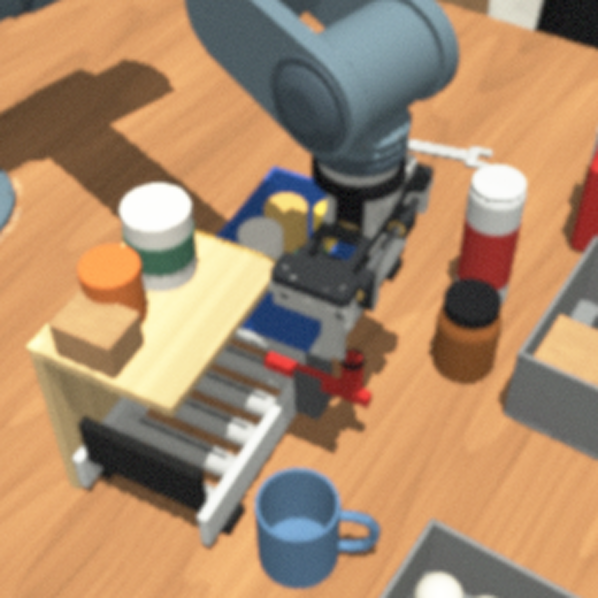

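The scene view shows the gripper above the post, whose cap is at crop (352,365), clear of the shelf. I'll descend and close.

```bash
python3 -m crank '[1,1,-25,0, 1,1,-50,0, 1,1,-72,0, 1,1,-79,0, 1,1,-79,0]' 60; python3 -m crank '[0,0,0,0, 0,0,0,0, 0,0,0,0, 0,0,0,0, 0,0,0,0, 0,0,0,0]' 10
```

```text
time: 2.95
tool_pos: [0.6308, -0.0098, 0.1088]
tool_rot: [3.142, 0.0, 0.103]
contact_force: [0.2, -0.2, 1.1]
opening: 0.637
time: 3.55
tool_pos: [0.6307, -0.0087, 0.1088]
tool_rot: [-3.14, -0.0, 0.104]
contact_force: [-0.4, 2.8, 2.3]
opening: 0.228
```

The grip is on the 22 mm post. I'll pull along rack +y.

```bash
python3 -m crank '[8,1,0,0, 18,2,0,0, 28,3,0,0, 38,4,0,0, 45,5,0,0, 48,5,0,0, 48,5,0,0, 48,5,0,0, 48,5,0,0]'
```

```text
time: 4.45
tool_pos: [0.6797, -0.0036, 0.1088]
tool_rot: [-3.141, -0.002, 0.104]
contact_force: [1.1, 6.7, 4.1]
opening: 0.228
```

The handle moved about 49 mm, so the stop is at about 64 mm. I'll release, rise, and take a look.

```bash
python3 -m crank '[0,0,0,0, 0,0,0,0, 0,0,15,0, 0,0,55,0, 0,0,100,0, 0,0,150,0, -25,36,150,0, -50,72,150,0, -75,108,150,0, -100,144,150,0, -125,180,150,0, -150,216,150,0]' 50
python3 -m crank '[-23,35,0,0, -23,35,0,0]' 94
python3 - <<'E'
from h import *
d=np.load('rack.npz');Rm,t=d['Rm'],d['t']
print('tool rack',(telemetry.get_obs()['tool_pos'][:2]*1e3-t)@Rm)
im=imaging.get_image('top'); cv2.imwrite('pics/t2.png',cv2.resize(im[130:310,190:430],None,fx=3,fy=3,interpolation=cv2.INTER_CUBIC))
E
```

```text
time: 5.65
tool_pos: [0.5277, 0.2125, 0.2596]
tool_rot: [3.141, -0.002, 0.103]
contact_force: [0.4, 0.9, 0.6]
opening: 0.531
time: 5.85
tool_pos: [0.5035, 0.2495, 0.2596]
tool_rot: [-3.141, -0.001, 0.109]
contact_force: [0.7, -0.8, 0.7]
opening: 0.665
tool rack [-223.23471499   31.87880642]
```

View pics/t2.png

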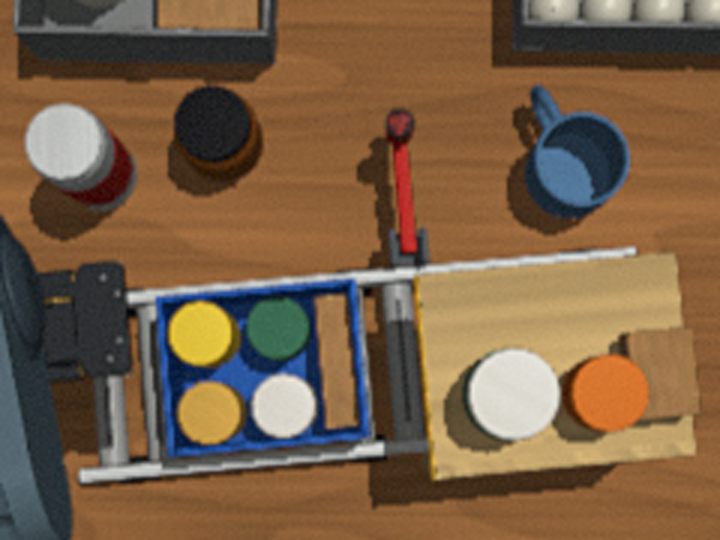

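The stop is clear (its tip is at crop (408,250)), and the tote and bystanders are unmoved. I'll descend behind the tote, with a y offset of about 41 so the body stays clear of the white can. Then I'll push gently part-way and see how far it coasts.

```bash
python3 -m crank '[9,1,0,0, 9,1,-40,0, 9,1,-80,0, 9,1,-110,0, 9,1,-116,0, 9,1,-116,0, 9,1,-116,0]'
python3 -m crank '[0.5,-5,0,0, 1,-12,0,0, 2,-19,0,0, 3,-26,0,0, 3.5,-33,0,0, 4,-40,0,0, 5,-47,0,0, 5.5,-54,0,0, 6,-61,0,0, 7,-68,0,0, 7.5,-75,0,0, 7.5,-75,0,0]'
cat >> h.py <<'E'
d=np.load('rack.npz');Rm,t=d['Rm'],d['t']
def tote(n='top'):
    im=imaging.get_image(n); m=mask(im,(105,140,40),(125,255,255)); m[:,:205]=0;m[:,420:]=0; m[:210]=0; m[310:]=0
    c=max(cv2.findContours(m,0,2)[0],key=cv2.contourArea); r=cv2.minAreaRect(c)
    return ((cast(n,cv2.boxPoints(r),.145)[:,:2]*1e3-t)@Rm).round(0).tolist()
def tool():
    o=telemetry.get_obs(); p=o['tool_pos']*1e3; return ((p[:2]-t)@Rm).round(1),p[2].round(1),o['time'],o['contact_force'].round(1),o['opening']
E
python3 - <<'E'
from h import *
print(tool()); print(tote()); print(tote())
E
```

```text
time: 6.6
tool_pos: [0.5165, 0.2474, 0.1445]
tool_rot: [-3.141, -0.003, 0.103]
contact_force: [0.5, 0.2, 0.3]
opening: 1.001
time: 7.8
tool_pos: [0.5221, 0.1718, 0.1423]
tool_rot: [3.141, 0.0, 0.103]
contact_force: [-0.3, -0.5, 0.2]
opening: 1.003
(array([-144. ,   42.4]), np.float64(142.3), 7.8, array([-0.3, -0.5,  0.2]), 1.003131072562437)
[[-81.0, 60.0], [43.0, 61.0], [43.0, -57.0], [-80.0, -58.0]]
[[-80.0, 61.0], [43.0, 61.0], [43.0, -58.0], [-80.0, -58.0]]
```

Run:
```python
from h import *
for i in range(6): r=tote(); print(r[0][0],r[3][0],end=' ; ')
print(tool())
```

```text
-81.0 -80.0 ; -81.0 -80.0 ; -81.0 -80.0 ; -81.0 -80.0 ; -81.0 -80.0 ; -82.0 -80.0 ; (array([-145. ,   42.4]), np.float64(142.4), 8.2, array([-0.2,  0.3,  0.2]), 0.9972800168907503)
```

```bash
python3 -m crank '[0.5,-5,0,0, 1.5,-15,0,0, 3,-30,0,0, 4.5,-45,0,0, 6,-60,0,0, 7.5,-75,0,0, 7.5,-75,0,0]'
python3 - <<'E'
from h import *
print(tool())
for i in range(4):
  im=imaging.get_image('top'); m=mask(im,(105,140,40),(125,255,255)); m[:,:205]=0;m[:,420:]=0; m[:210]=0; m[310:]=0
  r=cv2.boundingRect(max(cv2.findContours(m,0,2)[0],key=cv2.contourArea)); p=((cast('top',(r[0],r[1]+r[3]/2),.145)[:,:2]*1e3-t)@Rm); print(p.round(1))
cv2.imwrite('pics/t3.png',cv2.resize(im[190:310,230:430],None,fx=3,fy=3))
print(tool())
E
```

```text
time: 8.9
tool_pos: [0.5298, 0.0954, 0.1425]
tool_rot: [3.141, 0.0, 0.101]
contact_force: [0.2, -0.0, 0.2]
opening: 1.003
(array([-67.3,  42.2]), np.float64(142.5), 8.9, array([ 0.2, -0. ,  0.2]), 1.003365503380727)
[[  1.2 -23.6]]
[[  3.4 -23.8]]
[[  5.8 -22.9]]
[[  5.7 -24. ]]
(array([-69.6,  42.1]), np.float64(142.3), 9.1, array([-0.1, -0. ,  0.2]), 0.997884252683824)
```

View pics/t3.png

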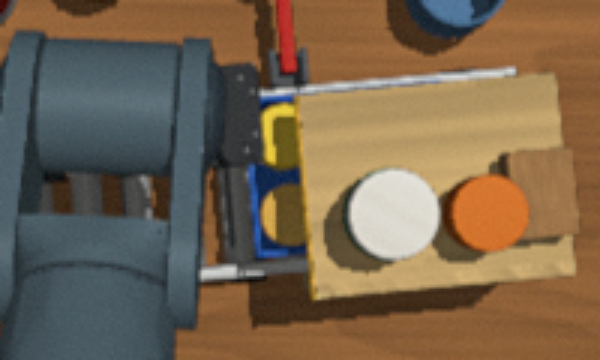

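The tote's rear is now at about x 6. At 150 mm/s it coasted about 14 mm beyond the finger. For the last push I'll stop the finger at about x 38, just before the shelf edge, and let the tote roll the last bit at about 170 mm/s.

```bash
python3 -m crank '[0.5,-5,2,0, 1,-11,2,0, 1.5,-15,2,0, 2,-20,2,0, 3,-31,2,0, 5,-47.5,2,0, 4.5,-46,2,0, 4.5,-45,2,0, 4.5,-45,2,0]'
python3 - <<'E'
from h import *
print(tool())
im=imaging.get_image('top'); cv2.imwrite('pics/a.png',im)
im2=imaging.get_image('scene'); cv2.imwrite('pics/s4.png',cv2.resize(im2[170:370,200:400],None,fx=3,fy=3,interpolation=cv2.INTER_CUBIC))
E
```

```text
time: 10.0
tool_pos: [0.5339, 0.053, 0.1443]
tool_rot: [-3.141, 0.0, 0.104]
contact_force: [0.2, 0.3, -0.1]
opening: 1.001
(array([-24.6,  41.9]), np.float64(144.3), 10.0, array([ 0.2,  0.3, -0.1]), 1.0011740423572764)
```

View pics/s4.png

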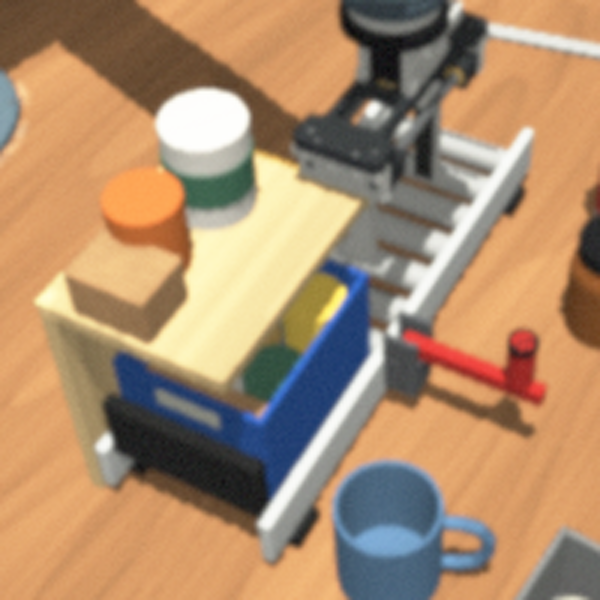

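The tote is in the bay, near the end stop. Its +y top edge runs from crop (258,420) at the front to (367,280) at the rear. I'll check these against prediction.

Run:
```python
from h import *
f=lambda u,v:(200+(u+.5)/3-.5,170+(v+.5)/3-.5)
g=lambda p:((p[0]-200)*3,(p[1]-170)*3)
for u in((367,280),(258,420),(118,357)): print(u,((cast('scene',f(*u),.145)[:,:2]*1e3-t)@Rm).round(1))
w=lambda x,y,z:np.r_[Rm@[x,y]+t,z*1e3]/1e3
for n,q in(('rear top home',(60,60,.145)),('front top home',(210,60,.145)),('front top -y',(210,-60,.145)),('endstop top+y',(210,64,.11)),('shelf corner',(45,55,.213)),('rail end',(230,74,.06))): print(n,np.round(g(proj('scene',w(*q))[0])))
```

```text
(367, 280) [[63.1 65. ]]
(258, 420) [[204.  59.]]
(118, 357) [[202.6 -53.8]]
rear top home [362. 274.]
front top home [253. 426.]
front top -y [103. 360.]
endstop top+y [263. 459.]
shelf corner [363. 191.]
rail end [266. 528.]
```

Those readings are mixed, agreeing only to about ±10 mm. The stop itself is a clean gauge: it only passes if the tote is within 7 mm of home. I'll go back to the handle and push it in gently while watching the force.

```bash
python3 -m crank '[-1,10,0,0, -1,10,45,0, -1,10,90,0, 5,5,116,0, 40,-10,116,0, 85,-30,116,0, 125,-48,116,0, 145,-56,110,0, 146,-56,70,0, 146,-56,25,0, 146,-56,-15,0, 146,-56,-36,0]' 60
python3 -m crank '[0,0,0,0, 0,0,0,0, 0,0,0,0, 0,0,0,0, 0,0,0,0, 0,0,0,0, 0,0,0,0]' 10
python3 -m crank '[-5,-0.5,0,0, -11,-1,0,0, -17,-2,0,0, -17,-2,0,0, -17,-2,0,0]'
python3 - <<'E'
from h import *
print(tool())
im2=imaging.get_image('scene'); cv2.imwrite('pics/s5.png',cv2.resize(im2[230:350,220:340],None,fx=5,fy=5,interpolation=cv2.INTER_CUBIC))
E
```

```text
time: 11.3
tool_pos: [0.6776, -0.0018, 0.1035]
tool_rot: [-3.14, 0.007, 0.104]
contact_force: [-0.5, 0.3, 0.2]
opening: 0.639
time: 12.0
tool_pos: [0.6809, -0.0035, 0.11]
tool_rot: [3.141, -0.002, 0.104]
contact_force: [-0.4, 0.6, 5.0]
opening: 0.229
time: 12.5
tool_pos: [0.6634, -0.0053, 0.11]
tool_rot: [3.142, -0.002, 0.104]
contact_force: [-1.4, 1.5, 7.5]
opening: 0.231
(array([ 46.7, 164.8]), np.float64(110.0), 12.5, array([-1.4,  1.5,  7.5]), 0.23082601590432444)
```

View pics/s5.png

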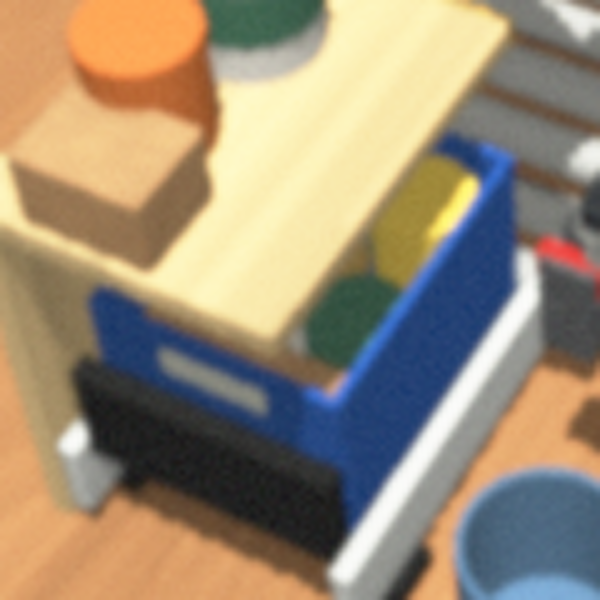

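The handle is at y 165 and the tip at y 70. The image hints that the tote may be about 10 mm short of home. I'll feel gently with the bar past the tote's side line at y≈60.

```bash
python3 -m crank '[-4,-0.4,0,0, -8,-0.8,0,0, -11,-1,0,0, -13,-1.3,0,0, -15,-1.5,0,0, -17,-1.7,0,0, -17,-1.7,0,0]'
python3 - <<'E'
from h import *
print(tool())
E
```

```text
time: 13.25
tool_pos: [0.6468, -0.007, 0.1099]
tool_rot: [3.141, -0.003, 0.104]
contact_force: [0.4, 0.9, 6.3]
opening: 0.227
(array([ 46.6, 148.1]), np.float64(109.9), 13.25, array([0.4, 0.9, 6.3]), 0.2273127591365441)
```

The tip is at y 53 with no resistance, so it is passing behind the tote. I'll continue to fully in.

```bash
python3 -m crank '[-5,-0.5,0,0, -10,-1,0,0, -15,-1.5,0,0, -20,-2,0,0, -25,-2.6,0,0, -29,-3,0,0, -32,-3.3,0,0, -34,-3.5,0,0, -34,-3.5,0,0, -34,-3.5,0,0]'
python3 - <<'E'
from h import *
print(tool())
E
```

```text
time: 14.25
tool_pos: [0.6164, -0.0101, 0.11]
tool_rot: [3.141, -0.013, 0.103]
contact_force: [14.6, 3.3, -3.6]
opening: 0.228
(array([ 46.6, 117.5]), np.float64(110.0), 14.25, array([14.6,  3.3, -3.6]), 0.22782132068532515)
```

The bar stopped firmly after about 64 mm of travel, which is its end stop. I'll release, rise, retreat and check.

```bash
python3 -m crank '[0,0,0,0, 0,0,0,0, 0,0,0,0, 0,0,15,0, 0,0,55,0, 0,0,100,0, 0,0,145,0, 5,40,150,0, 5,85,150,0, 5,130,150,0, 5,170,150,0, 5,170,150,0]' 50
python3 - <<'E'
from h import *
print(tool())
a=imaging.get_image('top'); b=imaging.get_image('scene'); cv2.imwrite('pics/tf.png',a)
cv2.imwrite('pics/f.png',np.hstack([cv2.resize(b[225:355,215:365],None,fx=3.6,fy=4,interpolation=cv2.INTER_CUBIC)[:500,:400],cv2.resize(a[150:310,300:430],(400,500),interpolation=cv2.INTER_CUBIC)]))
E
```

```text
time: 15.45
tool_pos: [0.6164, 0.1635, 0.2595]
tool_rot: [-3.141, -0.001, 0.109]
contact_force: [-0.5, -0.4, 0.4]
opening: 0.533
(array([-126.1,  135.3]), np.float64(259.5), 15.45, array([-0.5, -0.4,  0.4]), 0.5329622834809333)
```

View pics/f.png

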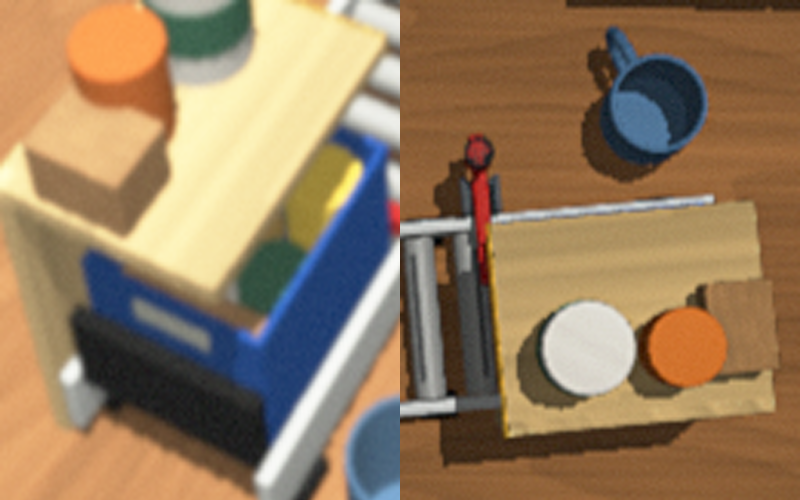

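Run:
```python
from h import *
T=lambda u,z:((cast('top',u,z)[:,:2]*1e3-t)@Rm).round(1)
f=lambda u,v:(300+(u-400)*130/400,150+v*160/500)
print('cap',T(f(479,148),.123),'tip',T(f(484,284),.078))
a=cv2.imread('pics/top0.png');b=cv2.imread('pics/tf.png')
m=(cv2.absdiff(a,b).max(2)>60).astype('uint8'); m=cv2.morphologyEx(m,cv2.MORPH_OPEN,np.ones((3,3)))
for c in cv2.findContours(m,0,2)[0]:
    if cv2.contourArea(c)>40: print(cv2.boundingRect(c))
```

```text
cap [[ 47.4 117.6]] tip [[43.5 19.8]]
(211, 463, 16, 17)
(534, 420, 106, 60)
(263, 350, 319, 130)
(219, 290, 51, 190)
(217, 284, 27, 10)
(290, 268, 15, 14)
(246, 224, 51, 61)
(299, 223, 14, 54)
(269, 183, 14, 12)
(275, 167, 7, 13)
(228, 163, 25, 41)
(268, 156, 12, 10)
(138, 149, 127, 331)
(196, 144, 43, 16)
(241, 143, 10, 14)
(243, 133, 12, 8)
```

The stop is in (tip at y 19.8, nominal 20; cap at y 117.6, nominal 115, so within 3 mm). The robot is clear, so I'll hand in.

```bash
python3 -c "
from workcell import arm; print(arm.finish_job())"
```

```text
the job is handed in; nothing more can be done
None
```

I put the tote in its bay, pushed the red stop back in behind it, and handed the job in at about 15.5 s; no verdict is reported.

- **Stop out:** The stop started about 15 mm out. I gripped the handle and pulled it about 49 mm to roughly 64 mm, and a picture showed the bar clear of the track with the tote still outside.
- **Tote in:** The moves can't tilt the gripper, so I could not lean it back as you suggested. I kept it upright and pushed high on the tote's rear with the back of one open finger. I stopped the finger at about x 38 mm, just short of the shelf edge, and the tote rolled the last 20 mm or so on its own. I did not measure its contact force with the end stop.
- **Stop in:** The stop slid in behind the tote without resistance until the end of its travel (about 15 N).

**Last checks:**
- **Stop:** The bar tip measured y 19.8 mm (nominal 20) and the handle y 117.6 mm (nominal 115), so it is in to within about 3 mm.
- **Tote position:** The evidence disagreed. Corner readings from the scene camera, good to about ±10 mm, hinted the tote might be about 10 mm short of home. I relied on the bar instead, because it can only pass if the tote is within 7 mm of home.
- **Bystanders:** I touched none of them, and the mug had not moved in the last picture. The arm covered the jar and spray can in the final picture comparison, so those two were not re-measured.

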